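# Hold up the screw tray

## Task

Get the thumb-screw tray out of the blue steel case so that I can pick a screw from it: first raise the lid until it stands upright and let go of it there, for its stiff hinge keeps it where it is put (do not fold it further back). Then take the tray by its red handle, lift it out without tipping it or losing a screw, and hold it level and still over the open case, its bottom about 80 mm above the case's rim. Finish while still holding it there, and leave the other things on the bench alone.

Things in the scene. Friction and masses are not known exactly. Their poses are not given: they have to be found in the camera images.
- case_rim (a point): Blue sheet-steel case, an open box 160 mm deep (its x) x 260 mm wide (its y) x 90 mm high with 3 mm walls and floor, fixed to the bench. This point is the centre of its mouth, level with the rim, 90 mm above the bench; x points from the tab side (front) to the hinge side (back), z up.
- lid (a joint): Angle of the case's lid in rad: 0 = shut, 1.57 = standing upright, 2.3 = folded right back. It starts shut or a little ajar. The hinge has stiff friction (0.7 N m, plus up to 0.45 N m from the lid's weight; together about 6 N at the tab), so it stays wherever it is left.
- lid_hinge (a point): Middle of the lid's hinge line, which runs along the case's y at rim height, 84 mm behind case_rim. The lid is a blue sheet 3 mm thick, 268 mm wide, reaching 168 mm from the hinge line to its front edge, with a 12 mm skirt downward on the front and sides. This frame turns with the lid: its x points from the front edge to the hinge, y along the hinge; the front edge rises as the joint grows.
- lid_tab (a point): Grip point on the lid's bare-steel pull tab, a strip 22 mm wide (along the hinge line) and 4 mm thick, with an 8 mm rolled end, sticking out 44 mm beyond the middle of the lid's front edge. The point is 24 mm beyond that edge, 192 mm from the hinge line and 4 mm above the plane of the hinge when shut. It turns with the lid like lid_hinge.
- tray: Lift-out tray of grey metal, 132 mm (x) x 226 mm (y) x 34 mm high, with 2.5 mm walls and four compartments side by side along y, standing loose on the case's floor, about lined up with the case (roughly 10 mm of room all round). About 0.45 kg, plus the screws. Origin at the centre of its underside, z up.
- tray_handle (a point): Centre of the tray's red handle grip, a level bar fixed to the tray over its middle: 96 mm long (along the tray's x), 14 mm wide (y), 16 mm high, its centre 68 mm above the tray's underside. Upright steel straps 16 mm wide carry it at both ends, and there are 26 mm of air between it and the top of the tray's walls below.
- screw0: Brass knurled thumb screw standing head down in the tray: head 18 mm across and 8 mm high, 28 mm tall over all, 22 g. Origin at the centre of the head's flat face, z towards the threaded end.
- screw1: Brass knurled thumb screw standing head down in the tray: head 18 mm across and 8 mm high, 28 mm tall over all, 22 g. Origin at the centre of the head's flat face, z towards the threaded end.
- screw2: Brass knurled thumb screw standing head down in the tray: head 18 mm across and 8 mm high, 28 mm tall over all, 22 g. Origin at the centre of the head's flat face, z towards the threaded end.
- screw3: Brass knurled thumb screw standing head down in the tray: head 18 mm across and 8 mm high, 28 mm tall over all, 22 g. Origin at the centre of the head's flat face, z towards the threaded end.
- screw4: Brass knurled thumb screw standing head down in the tray: head 18 mm across and 8 mm high, 28 mm tall over all, 22 g. Origin at the centre of the head's flat face, z towards the threaded end.
- bowl: Grey ceramic bowl, 124 mm across, 50 mm high; origin under its centre. To be left alone.
- tin: Round bare tin, 90 mm across, 42 mm high, holding spare thumb screws; origin under its centre. To be left alone.
- angle_plate: Dark iron angle plate, 75 x 100 x 75 mm high, an L with its upright wall at +x; origin under its centre. To be left alone.
- tap_handle: Steel tap handle lying flat, a bar 210 mm long (x), 24 mm wide and 22 mm high in the middle; origin under its centre. To be left alone.

How it is judged (in metres and radians):
On the way:
1. the lid stands upright, at rest and let go, with the tray still down in the case (value of joint lid between 1.37 and 1.77 rad and velocity of joint lid between -0.05 and 0.05 rad/s and contact force between the fingers and case below 0.3 N and z of tray in the frame of case_rim below -0.07 m), for 0.2 s.
At the end, for the whole second after the job is handed in: Lid within 0.2 rad of upright, untouched; tray carried by the fingers alone, underside 45 to 125 mm above the rim, centre within 50 mm of the case's centre seen from above, tilt under 0.09 rad, slower than 0.02 m/s and 0.1 rad/s, all five screws in it (value of joint lid between 1.37 and 1.77 rad and z of tray in the frame of case_rim between 0.045 and 0.125 m and horizontal distance between tray and case_rim below 0.05 m and angle between tray's own z axis and vertical below 0.09 rad and linear speed of tray below 0.02 m/s and angular speed of tray below 0.1 rad/s and contact force between the fingers and tray above 2 N and contact force between tray and case below 0.1 N and contact force between each of the arm, the fingers and case below 0.3 N and z of screw0 in the frame of tray between -0.003 and 0.034 m and x of screw0 in the frame of tray between -0.066 and 0.066 m and y of screw0 in the frame of tray between -0.113 and 0.113 m and z of screw1 in the frame of tray between -0.003 and 0.034 m and x of screw1 in the frame of tray between -0.066 and 0.066 m and y of screw1 in the frame of tray between -0.113 and 0.113 m and z of screw2 in the frame of tray between -0.003 and 0.034 m and x of screw2 in the frame of tray between -0.066 and 0.066 m and y of screw2 in the frame of tray between -0.113 and 0.113 m and z of screw3 in the frame of tray between -0.003 and 0.034 m and x of screw3 in the frame of tray between -0.066 and 0.066 m and y of screw3 in the frame of tray between -0.113 and 0.113 m and z of screw4 in the frame of tray between -0.003 and 0.034 m and x of screw4 in the frame of tray between -0.066 and 0.066 m and y of screw4 in the frame of tray between -0.113 and 0.113 m); the arm keeps its last pose, push and grip.
It fails at once if the lid is folded back well past upright (value of joint lid above 1.9 rad).
It fails at once if the tray is tipped more than 17 degrees (angle between tray's own z axis and vertical above 0.3 rad).
It fails at once if a bystander is moved more than 20 mm (distance of any of bowl, tin, angle_plate, tap_handle from where it was at the start of the episode above 0.02 m).
It also fails if it takes over 64 s, if anything falls off the work surface, if the arm or the gripper's body presses on something with over 40 N, if the wrist force passes 120 N, or if a joint passes its speed limit or range.

## Robot

A 6-joint arm with a two-finger parallel gripper is mounted at the origin on the work surface. World frame = base frame: x ahead of the robot, y to its left, z up, the work surface at z = 0. Lengths are in mm, angles in degrees, forces in N, time in s.
With the tool pointing down it reaches from about 200 to 875 mm from the base axis. Payload 3.4 kg.
Tool frame: the origin (TCP) lies on the front face of the gripper's body, between the roots of the fingers; the fingertips stand 97 mm ahead of it and the grasp point (between the pads) lies 78 mm ahead of it; z points along the fingers, y is the line along which they close (so a half turn about z gives the same grasp; the last joint's range is limited). The gripper opens to 94 mm and grips with 3 to 60 N. Pads are 16 mm wide; open, the fingers measure 119 mm over their backs; the gripper's body (75 mm by 177 mm) begins 78 mm behind the grasp point.
Start: joints at [-80.271, 15.808, 86.224, -0, 77.962, -6.933], TCP at [164.861, -550.887, 302.693] pointing down, gripper open.
Joint ranges: [-165.64, 165.64], [-43.16, 119.46], [12.63, 154.43], [-67.54, 247.53], [6.08, 155.33], [-154.97, 154.97]. Speed limits (degrees/s): [147.25, 147.25, 180, 180, 180, 180].

## Interface

Orientations are given as [roll, pitch, yaw] about the fixed x, y, z axes, in that order (R = Rz(yaw) Ry(pitch) Rx(roll)).
In Python, from station import monitor, read_camera, ticket, models gives the robot as it stands.
- The arm moves only by the shell command python3 -m jog 'ROWS'. ROWS is JSON, a list of rows, each a list of 7 numbers: the opening, from 0 (shut) to 1 (fully open), then the shift along the tool's x, y, z normalised to -1 to 1, where 1 is 250 mm, then the turn, a rotation vector about the tool's x, y, z normalised to -1 to 1, where 1 is 90 degrees. A call has exactly 5 rows; each row is the pose to reach, as a shift and turn from the pose commanded when the call began, along the tool's axes at that moment; what a row does not reach only later rows make up. A row lasts 1/12 s, in which the tool goes at most 41.7 mm and 7.16 degrees, less where a joint would pass 70% of its speed; a pose out of reach is approached as far as the arm can. A call with a number of a shift or a turn outside -1 to 1 is refused whole. A call with a gripper value outside its range is refused whole. The fingers move at their own pace and stop on an object; the grip force is fixed at half the most. Time passes only in rows, so rows that repeat a pose let the fingers close, or fill a call up. It gives the time, the measured TCP pose, the force, the opening and the grip force at its end, in the units of the state.
- monitor.read_state(): the state, without advancing time (a new reading comes with each control period).
- read_camera(name): name is "side" or "top"; returns a dict with "pixels" (420x560x3 uint8, red, green, blue), "camera_matrix" (3x3 intrinsics, pixels), "k1" (the pictures are not rectified: a ray, as slopes to the right and down, at radius r is drawn at 1 + k1 r^2 times it, then the intrinsics apply), "eye" and "rotation" of the camera in the world. Camera axes: x right, y up, looking along -z (the intrinsics and any distortion apply to the point x, -y, -z); pixel columns grow to the right and rows downward; lengths in mm; the calibration is good to about 2 mm. A picture is of the moment at which its call begins. There is no depth.
- ticket.finish_job(): hands the job in; it is judged then, once.
Trained networks look in the newest picture that a camera, given by its name, has taken for a name from the list of things; names that differ only in an ending like _2 or _b are one class to them, and where a whole thing is asked for, a point or a joint stands for the part that bears it (a point fixed in the world has none). Each returns a list of dicts, best first, with "confidence" (0 to 1); they miss things now and then, are a little off and sometimes report something else, mostly with a low value. They report only what shows in the picture. A call takes as long as a camera call.
- models.silhouettes(camera, name): "region" (420x560 bool, what is visible of it) and "position" ([column, row] as shares, 0 to 1, of the picture: columns of its width, rows of its height, amid what is visible of it).
- models.tip_of(camera, name): "position" ([column, row] as shares, 0 to 1, of the picture: columns of its width, rows of its height: a listed point, or the origin of a listed thing).
The state is a dict: "time_s": time; "joint_positions": joint angles; "dq": joint speeds; "effort": joint torques, N m; "eef_pos": TCP position; "tcp_rot": TCP orientation; "force": force on the tool from outside, world axes, zero at the start; "wrist_torque": the same for the moment, N m; "finger_gap": finger opening in mm; "finger_force": force on a finger pad.
Only numpy, scipy, OpenCV 4.12 (cv2) and the standard library are available. Lean on these libraries where they do the work, as an engineer would, in place of code of your own. Each camera call takes 0.05 s, during which the arm holds its last target. There are 200 camera calls.

## Working session

There is one attempt and no reset: what is moved stays moved. The work goes in short steps, Python scripts to look and compute and a shell command to move; the robot and the scene stay as the last step left them, time stands still between calls to the robot, and variables do not carry over. Pictures are saved under pics/ and viewed, at most 10 in all, crops included, and the job is handed in when it is done.

```bash
mkdir -p pics; cat > h.py <<'E'
import numpy as np, cv2
from station import monitor, read_camera, ticket, models
from scipy.spatial.transform import Rotation as R
def ray(c,pos):
    K=c["camera_matrix"];K=np.array(K);u,v=pos[0]*560,pos[1]*420
    d=np.array([(u-K[0,2])/K[0,0],(v-K[1,2])/K[1,1]]);s=d.copy()
    for _ in range(30): s=d/(1+c["k1"]*(s@s))
    w=np.array(c["rotation"])@np.array([s[0],-s[1],-1]);return np.array(c["eye"]),w/np.linalg.norm(w)
def proj(c,p):
    q=np.array(c["rotation"]).T@(np.array(p)-np.array(c["eye"]));s=np.array([q[0],-q[1]])/-q[2]
    s=s*(1+c["k1"]*(s@s));K=np.array(c["camera_matrix"]);return K[:2,:2]@s+K[:2,2]
def tri(r1,r2):
    (a,u),(b,v)=r1,r2
    t=np.linalg.lstsq(np.stack([u,-v],1),b-a,rcond=None)[0]
    p,q=a+t[0]*u,b+t[1]*v;return (p+q)/2,np.linalg.norm(p-q)
def plane(r,z): return r[0]+r[1]*(z-r[0][2])/r[1][2]
def rpy(): return R.from_euler('xyz',monitor.read_state()["tcp_rot"],degrees=True)
E
python3 - <<'E'
from h import *
np.set_printoptions(precision=1,suppress=True)
C={n:read_camera(n) for n in("side","top")}
for n,c in C.items():
    cv2.imwrite(f"pics/{n}0.png",c["pixels"][...,::-1]);print(n,c["eye"],np.array(c["rotation"]).tolist())
for t in("lid_tab","lid_hinge","case_rim","bowl","tin","angle_plate","tap_handle","tray_handle"):
    rs={}
    for n in C:
        for d in models.tip_of(n,t)[:2]:
            print(t,n,round(d["confidence"],2),np.array(d["position"])*[560,420],plane(ray(C[n],d["position"]),90 if 'l' in t[0]+'c' and t in("lid_tab","lid_hinge","case_rim") else 0)); rs.setdefault(n,ray(C[n],d["position"]))
    if len(rs)==2: print("  tri",*tri(rs["side"],rs["top"]))
print(monitor.read_state())
E
```

```text
side [-74.2 623.  755. ] [53.79169176340812, 1.3319432773319688, -134.55868631541566]
top [ 474.4    9.4 1257. ] [5.912790870763689, -0.7696102183316191, -90.455415908412]Traceback (most recent call last):
  File "<stdin>", line 10, in <module>
  File "h.py", line 16, in plane
    def plane(r,z): return r[0]+r[1]*(z-r[0][2])/r[1][2]
                                                 ~~~~^^^
IndexError: invalid index to scalar variable.
```

Rotation is given as roll/pitch/yaw; fix that.

```bash
sed -i 's/np.array(c\["rotation"\])/rot(c)/; s/rot(c).T/rot(c).T/' h.py; cat >> h.py <<'E'
def rot(c): return R.from_euler('xyz',c["rotation"],degrees=True).as_matrix()
E
cat > m.py <<'E'
from h import *
import sys
np.set_printoptions(precision=1,suppress=True)
C={n:read_camera(n) for n in("side","top")}
for n,c in C.items(): cv2.imwrite(f"pics/{n}{sys.argv[1]}.png",c["pixels"][...,::-1])
for t in sys.argv[2:]:
    rs={}
    for n in C:
        for d in models.tip_of(n,t)[:2]:
            print(t,n,round(d["confidence"],2),np.array(d["position"])*[560,420],"z90:",plane(ray(C[n],d["position"]),90),"z0",plane(ray(C[n],d["position"]),0)); rs.setdefault(n,ray(C[n],d["position"]))
    if len(rs)==2: print("  tri",*tri(rs["side"],rs["top"]))
E
python3 m.py 0 lid_tab lid_hinge case_rim bowl tin angle_plate tap_handle; python3 -c "
from h import *
print(monitor.read_state())"
```

```text
lid_tab side 0.7 [301.1 245.1] z90: [467.6  56.6  90. ] z0 [540.9 -20.1   0. ]
lid_tab top 0.96 [247.6 266.7] z90: [434.7  93.9  90. ] z0 [431.6 100.4   0. ]
lid_tab top 0.52 [231.  202.2] z90: [626.1 143.5  90. ] z0 [637.8 153.9   0. ]
  tri [435.7  90.7 129.7] 1.0091563943562831
lid_hinge side 0.96 [237.5 235.9] z90: [615.7 146.6  90. ] z0 [709.1  82.2   0. ]
lid_hinge top 0.77 [231.4 201.8] z90: [627.2 142.4  90. ] z0 [639.  152.6   0. ]
  tri [626.8 141.7  81.1] 4.588664251858408
case_rim side 0.95 [264.4 243.6] z90: [540.4 118.1  90. ] z0 [623.5  49.8   0. ]
case_rim top 0.93 [237.1 230.2] z90: [542.3 125.   90. ] z0 [547.5 133.9   0. ]
  tri [539.9 122.5  93.2] 6.195188095018911
bowl side 0.97 [352.5 180.2] z90: [ 570.5 -290.    90. ] z0 [ 657.7 -413.6    0. ]
bowl side 0.17 [301.5 246.4] z90: [463.3  59.6  90. ] z0 [536.1 -16.7   0. ]
bowl top 0.94 [402.5 191.2] z90: [ 656.5 -373.3   90. ] z0 [ 670.6 -402.8    0. ]
bowl top 0.15 [156.8 184.4] z90: [681.5 366.7  90. ] z0 [697.5 394.2   0. ]
  tri [ 664.2 -408.3   -0.5] 16.721280664832594
tin side 0.97 [147.4 292.8] z90: [603.6 
[... 580 characters left out ...]
4721528007
{'time_s': 0.95, 'joint_positions': array([-8.02735285e+01,  1.58071305e+01,  8.62248596e+01, -4.43836815e-04,
        7.79617094e+01, -6.93172578e+00]), 'dq': array([ 0.07141121,  0.00377449, -0.13515045, -0.02616539, -0.05548613,
       -0.01538277]), 'effort': array([-7.78085468e-04, -4.04462636e+01, -2.37502706e+01,  7.00911717e-02,
        2.47871387e-02,  2.49557814e-07]), 'eef_pos': array([ 164.83738906, -550.89102477,  302.69765958]), 'tcp_rot': array([1.79993798e+02, 1.19128716e-03, 1.66582897e+01]), 'force': array([-0.12001469, -0.02653313, -0.27584725]), 'wrist_torque': array([ 0.0070642 , -0.03561103, -0.04258124]), 'finger_force': 0.0, 'finger_gap': 93.82805321444125}
```

View pics/top0.png

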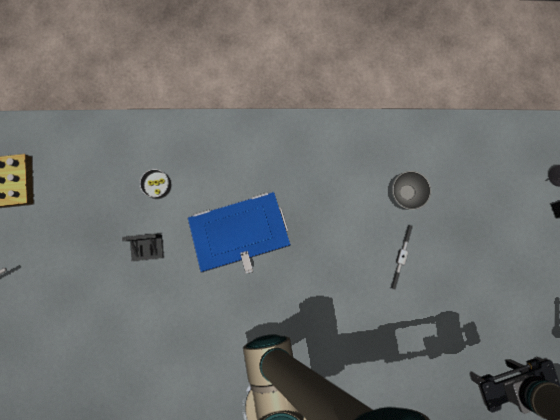

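View pics/side0.png

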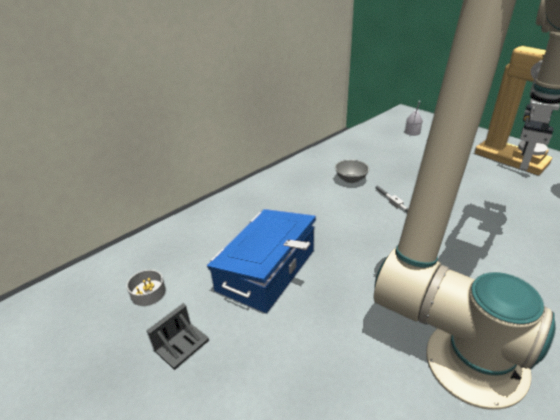

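The top view shows the blue case with its lid slightly ajar: corners about (201,272), (290,246), (273,193), (189,217), tab at (248,263). The tin at (156,184), angle plate (147,247), bowl (409,190) and tap handle (402,257) are all well away from it. The side view agrees, with the tab at (298,244). Next I fit the lid pose to the silhouettes.

```bash
cat > fit.py <<'E'
from h import *
from scipy.optimize import minimize
import sys
C={n:read_camera(n) for n in("side","top")}
M={}
for n in C:
    for d in models.silhouettes(n,"lid")[:2]:
        print(n,d["confidence"],d["region"].sum()); M.setdefault(n,d["region"])
def parts(p):
    x,y,yaw,a=p; Rz=R.from_euler('z',yaw,degrees=True).as_matrix(); Rl=Rz@R.from_euler('y',a,degrees=True).as_matrix()
    h=np.array([x,y,90.])
    B=lambda x0,x1,y0,y1,z0,z1:[h+Rl@[i,j,k] for i in(x0,x1) for j in(y0,y1) for k in(z0,z1)]
    return [B(-168,0,-134,134,0,3),B(-168,-165,-134,134,-12,3),B(-168,0,-134,-131,-12,3),B(-168,0,131,134,-12,3),B(-212,-165,-11,11,2,6)],h+Rl@[-192,0,4.]
def cost(p):
    e=0
    for n in M:
        im=np.zeros((420,560),np.uint8)
        for b in parts(p)[0]:
            q=np.array([proj(C[n],v) for v in b]); cv2.fillConvexPoly(im,np.round(cv2.convexHull((q*16).astype(np.float32))).astype(np.int32),1,cv2.LINE_8,4)
        m=M[n]; e+=1-(m&(im>0)).sum()/(m|(im>0)).sum()
    return e
best=None
for a0 in map(float,sys.argv[1:]):
    r=minimize(cost,[627,142,15.5,a0],method="Nelder-Mead",options=dict(initial_simplex=np.array([[627,142,15.5,a0],[635,142,15.5,a0],[627,150,15.5,a0],[627,142,18,a0],[627,142,15.5,a0+6]]),xatol=.05,fatol=1e-5))
    if best is None or r.fun<best.fun: best=r
r=best
np.set_printoptions(precision=1,suppress=True)
print(r.x,r.fun,"tab",parts(r.x)[1])
E
python3 fit.py 5 11 18
```

```text
side 0.87 4358
side 0.62 26
top 0.89 5397
[618.3 145.1  16.4  11.4] 0.06315660400479117 tab [438.5  92.2 131.7]
```

```bash
r='' ; python3 -m jog '[[1,0.44,-0.67,0,0,0,0],[1,0.44,-0.67,0,0,0,0],[1,0.44,-0.67,0,0,0,0],[1,0.44,-0.67,0,0,0,0],[1,0.44,-0.67,0,0,0,0]]'; python3 -m jog '[[1,0.44,-0.67,0,0,0,0],[1,0.44,-0.67,0,0,0,0],[1,0.44,-0.67,0,0,0,0],[1,0.44,-0.67,0,0,0,0],[1,0.44,-0.67,0,0,0,0]]';python3 -m jog '[[1,0.44,-0.67,0,0,0,0],[1,0.44,-0.67,0,0,0,0],[1,0.44,-0.67,0,0,0,0],[1,0.44,-0.67,0,0,0,0],[1,0.44,-0.67,0,0,0,0]]'
```

```text
time_s: 1.57
eef_pos: [222.4, -356.0, 302.5]
tcp_rot: [-179.9, -0.0, 16.6]
force: [0.6, -0.6, 0.6]
finger_gap: 94.1
finger_force: 0.0
time_s: 1.98
eef_pos: [279.3, -164.2, 302.8]
tcp_rot: [180.0, -0.1, 16.6]
force: [0.8, -0.7, -1.0]
finger_gap: 93.9
finger_force: 0.0
time_s: 2.4
eef_pos: [336.9, 27.8, 303.1]
tcp_rot: [180.0, -0.1, 16.7]
force: [-0.3, -1.3, 0.1]
finger_gap: 94.1
finger_force: 0.0
```

```bash
python3 -m jog '[[1,0,-0.13,0,0,0.08,0],[1,0,-0.13,0,0,0.16,0],[1,0,-0.13,0,0,0.24,0],[1,0,-0.13,0,0,0.32,0],[1,0,-0.13,0,0,0.39,0]]'; python3 -m jog '[[1,0,0,0,0,0.06,0],[1,0,0,0,0,0.11,0],[1,0,0,0,0,0.11,0],[1,0,0,0,0,0.11,0],[1,0,0,0,0,0.11,0]]'
cat > to.py <<'E'
import sys
from h import *
np.set_printoptions(precision=3,suppress=True)
p=np.array(list(map(float,sys.argv[1:4]))); s=monitor.read_state(); Rt=rpy().as_matrix()
print("grasp pt",s["eef_pos"]+Rt[:,2]*78,"shift of grasp pt to target (units):",Rt.T@(p-s["eef_pos"]-Rt[:,2]*78)/250); print(Rt)
E
python3 to.py 437.5 91.5 130.5
```

```text
time_s: 2.82
eef_pos: [326.9, 57.4, 303.0]
tcp_rot: [179.8, -35.1, 16.9]
force: [-0.4, 1.4, -0.2]
finger_gap: 94.1
finger_force: 0.0
time_s: 3.23
eef_pos: [327.9, 55.9, 303.1]
tcp_rot: [-180.0, -44.6, 16.6]
force: [0.2, 0.8, -0.6]
finger_gap: 94.2
finger_force: 0.0
grasp pt [380.312  71.586 247.534] shift of grasp pt to target (units): [-0.156 -0.011  0.503]
[[ 0.682  0.286  0.672]
 [ 0.204 -0.958  0.201]
 [ 0.702 -0.    -0.712]]
```

```bash
python3 -m jog '[[1,-0.1,-0.01,0.1,0,0,0],[1,-0.156,-0.01,0.2,0,0,0],[1,-0.156,-0.01,0.3,0,0,0],[1,-0.156,-0.01,0.3,0,0,0],[1,-0.156,-0.01,0.3,0,0,0]]'; python3 m.py 1 lid_tab; python3 fit.py 11; python3 to.py 437.5 91.5 130.5; python3 - <<'E'
import cv2
a=cv2.imread("pics/side1.png")[150:350,180:400];b=cv2.imread("pics/top1.png")[160:320,150:330]
cv2.imwrite("pics/c1.png",cv2.hconcat([cv2.resize(a,(400,400)),cv2.resize(b,(400,400))]))
E
```

```text
time_s: 3.65
eef_pos: [351.3, 67.8, 221.4]
tcp_rot: [-179.7, -44.5, 16.8]
force: [-0.5, -0.3, 0.3]
finger_gap: 94.0
finger_force: 0.0
lid_tab side 0.85 [301.7 243.6] z90: [470.7  51.2  90. ] z0 [544.5 -26.2   0. ]
lid_tab top 0.82 [244.2 268.5] z90: [429.5 103.8  90. ] z0 [426.  111.1   0. ]
  tri [429.7  97.9 142.4] 4.94987009622283
side 0.56 4430
top 0.75 5276
[617.8 145.6  16.5  11.7] 0.0670657473557934 tab [438.3  92.3 132.7]
grasp pt [403.466  81.128 167.458] shift of grasp pt to target (units): [-0.003 -0.001  0.205]
[[ 0.68   0.286  0.675]
 [ 0.204 -0.958  0.201]
 [ 0.704  0.001 -0.71 ]]
```

View pics/c1.png

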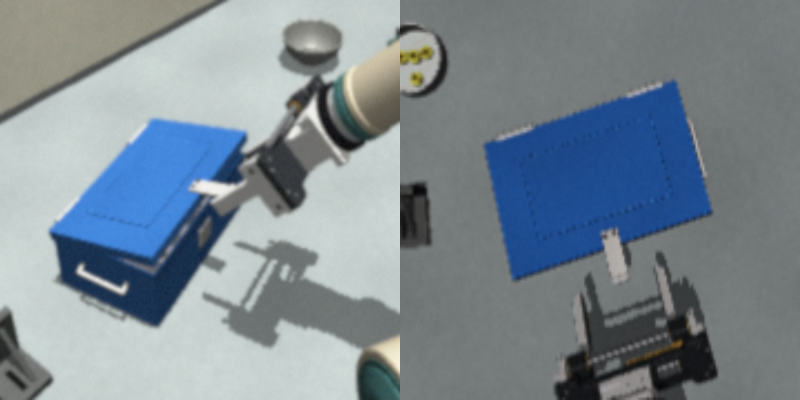

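The tab at (616,255) in the right crop lies centred between the open fingers at (582,310) and (665,275). I advance and close.

```bash
python3 -m jog '[[1,0,0,0.07,0,0,0],[1,0,0,0.14,0,0,0],[1,0,0,0.2,0,0,0],[0,0,0,0.2,0,0,0],[0,0,0,0.2,0,0,0]]';python3 -m jog '[[0,0,0,0,0,0,0],[0,0,0,0,0,0,0],[0,0,0,0,0,0,0],[0,0,0,0,0,0,0],[0,0,0,0,0,0,0]]';python3 -m jog '[[0,0,0,0,0,0,0],[0,0,0,0,0,0,0],[0,0,0,0,0,0,0],[0,0,0,0,0,0,0],[0,0,0,0,0,0,0]]'; python3 to.py 437.5 91.5 130.5
```

```text
time_s: 4.47
eef_pos: [384.2, 76.2, 186.1]
tcp_rot: [-179.8, -44.6, 16.6]
force: [-0.5, -0.3, -0.7]
finger_gap: 84.3
finger_force: 0.0
time_s: 4.88
eef_pos: [384.3, 75.9, 186.7]
tcp_rot: [180.0, -44.7, 16.7]
force: [0.1, 0.3, -0.5]
finger_gap: 50.9
finger_force: 0.0
time_s: 5.3
eef_pos: [384.5, 75.6, 186.2]
tcp_rot: [180.0, -44.6, 16.6]
force: [-0.4, -1.1, 0.4]
finger_gap: 21.7
finger_force: 30.0
grasp pt [437.032  91.243 130.685] shift of grasp pt to target (units): [ 0.001 -0.     0.002]
[[ 0.682  0.286  0.673]
 [ 0.204 -0.958  0.201]
 [ 0.702  0.    -0.712]]
```

```bash
python3 - <<'E'
import numpy as np
f=np.deg2rad(12.5)
P=lambda p:(lambda du,dk:np.array([.712*du+.702*dk,.702*du-.712*dk])/250)(192*(np.cos(f)-np.cos(p)),192*(np.sin(p)-np.sin(f)))
for c in range(4):
  print([list(np.round(P(np.deg2rad(12.5+4*(5*c+i)))-P(np.deg2rad(12.5+20*c)),3)) for i in range(1,6)])
E
```

```text
[[np.float64(0.046), np.float64(-0.028)], [np.float64(0.094), np.float64(-0.052)], [np.float64(0.143), np.float64(-0.073)], [np.float64(0.194), np.float64(-0.09)], [np.float64(0.246), np.float64(-0.104)]]
[[np.float64(0.053), np.float64(-0.01)], [np.float64(0.106), np.float64(-0.017)], [np.float64(0.159), np.float64(-0.019)], [np.float64(0.213), np.float64(-0.018)], [np.float64(0.266), np.float64(-0.014)]]
[[np.float64(0.053), np.float64(0.008)], [np.float64(0.105), np.float64(0.021)], [np.float64(0.156), np.float64(0.036)], [np.float64(0.206), np.float64(0.056)], [np.float64(0.255), np.float64(0.078)]]
[[np.float64(0.047), np.float64(0.026)], [np.float64(0.092), np.float64(0.055)], [np.float64(0.134), np.float64(0.088)], [np.float64(0.175), np.float64(0.123)], [np.float64(0.213), np.float64(0.161)]]
```

```bash
python3 -m jog '[[0,0.046,0,-0.028,0,0,0],[0,0.094,0,-0.052,0,0,0],[0,0.143,0,-0.073,0,0,0],[0,0.194,0,-0.09,0,0,0],[0,0.246,0,-0.104,0,0,0]]'
```

```text
time_s: 5.72
eef_pos: [407.3, 82.5, 246.0]
tcp_rot: [179.9, -44.3, 16.7]
force: [3.9, -3.5, -11.2]
finger_gap: 21.3
finger_force: 30.0
```

```bash
python3 -m jog '[[0,0.053,0,-0.01,0,0,0],[0,0.106,0,-0.017,0,0,0],[0,0.159,0,-0.019,0,0,0],[0,0.213,0,-0.018,0,0,0],[0,0.266,0,-0.014,0,0,0]]'; python3 fit.py 45 55
```

```text
time_s: 6.13
eef_pos: [450.4, 95.3, 296.1]
tcp_rot: [179.8, -44.5, 16.9]
force: [-8.2, -8.2, 3.9]
finger_gap: 16.0
finger_force: 30.9
side 0.77 1064
side 0.68 2255
top 0.63 3884
[618.1 143.8  16.2  46.9] 0.3175496606551448 tab [495.  108.1 233. ]
```

```bash
python3 m.py 2 lid_tab;python3 to.py 495 108 233; python3 - <<'E'
import cv2
a=cv2.imread("pics/side2.png")[150:350,180:400];b=cv2.imread("pics/top2.png")[160:320,150:330]
cv2.imwrite("pics/c2.png",cv2.hconcat([cv2.resize(a,(400,400)),cv2.resize(b,(400,400))]))
E
```

```text
lid_tab side 0.75 [278.5 202.1] z90: [652.3 -39.5  90. ] z0 [ 750.7 -129.1    0. ]
lid_tab side 0.37 [352.7 178.7] z90: [ 575.7 -297.7   90. ] z0 [ 663.7 -422.3    0. ]
lid_tab top 0.84 [237.1 247.1] z90: [492.4 124.8  90. ] z0 [493.8 133.7   0. ]
lid_tab top 0.67 [160.1 185.8] z90: [677.1 356.6  90. ] z0 [692.7 383.4   0. ]
  tri [489.7 109.7 239.3] 1.158566497496953
grasp pt [504.149 112.048 241.591] shift of grasp pt to target (units): [-0.052  0.005 -0.003]
[[ 0.682  0.287  0.673]
 [ 0.204 -0.958  0.202]
 [ 0.703 -0.001 -0.712]]
```

View pics/c2.png

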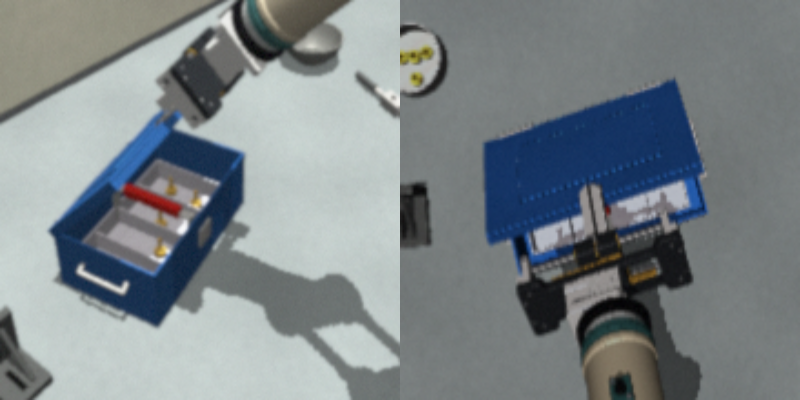

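The lid stands at about 47°. The left crop shows the tab still near the fingertips at (170,115), with the tray, its red handle and the screws in view. The gap is down to 16 mm and the grasp point is 13 mm past the tab, so the fingers are slipping off its edges. I will let go, back off, and push the tab from its underside with the fingers closed.

```bash
python3 -m jog '[[0.5,0,0,0,0,0,0],[0.5,0,0,0,0,0,0],[0.5,0,0,0,0,0,0],[0.5,0,0,0,0,0,0],[0.5,0,0,0,0,0,0]]'; python3 -m jog '[[0.5,0,0,-0.08,0,0,0],[0.5,0,0,-0.16,0,0,0],[0.5,0,0,-0.24,0,0,0],[0.5,0,0,-0.32,0,0,0],[0.5,0,0,-0.36,0,0,0]]';  python3 -m jog '[[0,-0.1,0,0,0,0,0],[0,-0.2,0,0,0,0,0],[0,-0.28,0,0,0,0,0],[0,-0.28,0,0,0,0,0],[0,-0.28,0,0,0,0,0]]';  python3 m.py 3 lid_tab; python3 fit.py 35 45 55 ; python3 to.py 495 108 233;python3 - <<'E'
import cv2
a=cv2.imread("pics/side3.png")[150:350,180:400];b=cv2.imread("pics/top3.png")[160:320,150:330]
cv2.imwrite("pics/c3.png",cv2.hconcat([cv2.resize(a,(400,400)),cv2.resize(b,(400,400))]))
E
```

```text
time_s: 6.95
eef_pos: [451.1, 96.4, 296.3]
tcp_rot: [-179.9, -44.5, 16.7]
force: [-0.2, -0.2, 0.3]
finger_gap: 29.8
finger_force: 0.0
time_s: 7.37
eef_pos: [389.9, 78.0, 362.1]
tcp_rot: [180.0, -44.7, 16.7]
force: [-0.7, -0.2, -0.2]
finger_gap: 47.1
finger_force: 0.0
time_s: 7.78
eef_pos: [343.1, 63.4, 311.5]
tcp_rot: [-179.9, -44.6, 16.4]
force: [0.9, 0.2, 1.0]
finger_gap: 17.2
finger_force: 0.0
lid_tab side 0.66 [396.1 202.4] z90: [ 399.4 -277.6   90. ] z0 [ 463.5 -399.5    0. ]
lid_tab top 0.69 [236.6 247.7] z90: [490.5 126.3  90. ] z0 [491.8 135.3   0. ]
  tri [372.1  49.4 297.7] 256.56081264573305
side 0.84 1298
side 0.68 115
top 0.63 3985
[618.2 144.2  16.8  47.4] 0.08622500167819636 tab [496.6 107.4 234. ]
grasp pt [396.383  79.876 256.92 ] shift of grasp pt to target (units): [0.225 0.006 0.356]
[[ 0.681  0.289  0.673]
 [ 0.205 -0.957  0.203]
 [ 0.703 -0.    -0.711]]
```

View pics/c3.png

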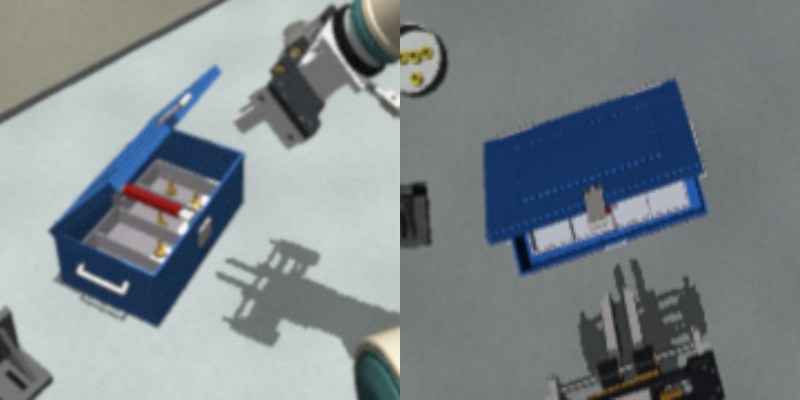

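The left crop now shows the lid at about 47° with the tab at (218,72), free of the gripper. The right crop shows the tab at (596,203) and the fingers closing in front at (620,320). I bring the closed fingers under the tab, then work out a rigid rotation about the hinge.

```bash
python3 -m jog '[[0,0.05,0.01,0.07,0,0,0],[0,0.1,0.01,0.14,0,0,0],[0,0.1,0.01,0.21,0,0,0],[0,0.1,0.01,0.28,0,0,0],[0,0.1,0.01,0.34,0,0,0]]'; python3 -m jog '[[0,0.02,0,0,0,0,0],[0,0.04,0,0,0,0,0],[0,0.06,0,0,0,0,0],[0,0.08,0,0,0,0,0],[0,0.08,0,0,0,0,0]]'; python3 to.py 496.6 107.4 234
cat > arc.py <<'E'
import sys
from h import *
# rigid rotation of the tool about the hinge, steps of sys.argv[1] deg
st=float(sys.argv[1]); h=np.array([618.2,144.5,90]); ax=R.from_euler('z',16.5,degrees=True).apply([0,1,0])
s=monitor.read_state(); Rt=rpy().as_matrix(); p=s["eef_pos"]; np.set_printoptions(precision=3,suppress=True)
for i in range(1,6):
    Q=R.from_rotvec(ax*np.deg2rad(st*i)); print(Rt.T@(h+Q.apply(p-h)-p)/250, Rt.T@ax*st*i/90)
E
python3 arc.py 3
```

```text
time_s: 8.6
eef_pos: [419.4, 84.4, 268.6]
tcp_rot: [-180.0, -44.6, 16.7]
force: [-0.2, -0.2, 0.4]
finger_gap: 0.1
finger_force: 0.0
time_s: 9.02
eef_pos: [432.4, 88.3, 283.0]
tcp_rot: [-179.9, -44.6, 16.7]
force: [0.2, -0.1, -0.1]
finger_gap: 0.2
finger_force: 0.0
grasp pt [484.831 104.134 227.426] shift of grasp pt to target (units): [0.053 0.001 0.016]
[[ 0.682  0.289  0.672]
 [ 0.205 -0.957  0.203]
 [ 0.702 -0.001 -0.712]]
[0.057 0.    0.001] [ 0.    -0.033  0.   ]
[0.114 0.    0.005] [ 0.    -0.067  0.   ]
[0.171 0.001 0.012] [ 0.  -0.1  0. ]
[0.228 0.001 0.022] [ 0.    -0.133  0.001]
[0.284 0.001 0.034] [ 0.001 -0.167  0.001]
```

```bash
python3 -m jog '[[0,0.057,0,0.001,0,-0.033,0],[0,0.114,0,0.005,0,-0.067,0],[0,0.171,0,0.012,0,-0.1,0],[0,0.228,0,0.022,0,-0.133,0],[0,0.284,0,0.034,0,-0.167,0]]'; python3 arc.py 3; python3 fit.py 50 60
```

```text
time_s: 9.43
eef_pos: [484.5, 104.3, 325.4]
tcp_rot: [-179.9, -29.1, 16.7]
force: [-3.5, 0.8, -4.8]
finger_gap: 0.2
finger_force: 2.2
[ 0.057  0.    -0.   ] [ 0.    -0.033  0.   ]
[0.115 0.    0.003] [ 0.    -0.067  0.   ]
[0.172 0.001 0.009] [ 0.  -0.1  0. ]
[0.228 0.001 0.018] [ 0.    -0.133  0.   ]
[0.284 0.001 0.03 ] [ 0.001 -0.167  0.001]
side 0.96 1186
top 0.71 2507
[617.9 145.8  17.3  62.5] 0.36864370701864113 tab [536.8 120.6 262.2]
```

```bash
python3 -m jog '[[0,0.057,0,0.0,0,-0.033,0],[0,0.115,0,0.003,0,-0.067,0],[0,0.172,0,0.009,0,-0.1,0],[0,0.228,0,0.018,0,-0.133,0],[0,0.284,0,0.03,0,-0.167,0]]'; python3 arc.py 2.6; python3 fit.py 70 80
```

```text
time_s: 10.05
eef_pos: [545.9, 122.6, 353.5]
tcp_rot: [-179.8, -14.1, 16.7]
force: [-3.3, -0.3, -3.9]
finger_gap: 0.4
finger_force: 2.0
[ 0.05   0.    -0.001] [ 0.    -0.029  0.   ]
[0.099 0.    0.001] [ 0.    -0.058  0.   ]
[0.149 0.    0.005] [ 0.    -0.087  0.   ]
[0.198 0.001 0.011] [ 0.    -0.116  0.   ]
[0.247 0.001 0.02 ] [ 0.    -0.144  0.001]
top 0.66 231
top 0.42 1158
[619.1 142.7  14.6  80.2] 0.7631874298540965 tab [591.3 135.4 279.9]
```

```bash
python3 -m jog '[[0,0.05,0,-0.001,0,-0.029,0],[0,0.099,0,0.001,0,-0.058,0],[0,0.149,0,0.005,0,-0.087,0],[0,0.198,0,0.011,0,-0.116,0],[0,0.247,0,0.02,0,-0.144,0]]'; python3 -m jog '[[0,-0.06,0,0,0,0,0],[0,-0.12,0,0,0,0,0],[0,-0.24,0,0,0,0,0],[0,-0.36,0,-0.05,0,0,0],[1,-0.4,0,-0.1,0,0,0]]'; python3 fit.py 80 90 100; python3 m.py 4 lid_tab tray_handle tray case_rim lid_hinge screw0; python3 to.py 542 124 71;  python3 - <<'E'
import cv2
a=cv2.imread("pics/side4.png")[130:350,180:400];b=cv2.imread("pics/top4.png")[160:320,150:330]
cv2.imwrite("pics/c4.png",cv2.hconcat([cv2.resize(a,(400,400)),cv2.resize(b,(400,400))]))
E
```

```text
time_s: 10.67
eef_pos: [604.6, 139.7, 365.6]
tcp_rot: [-179.9, -1.3, 16.7]
force: [-3.9, -0.5, -3.8]
finger_gap: 0.4
finger_force: 1.8
time_s: 11.08
eef_pos: [505.8, 110.3, 388.2]
tcp_rot: [-179.9, -1.5, 16.7]
force: [-0.1, -0.2, -1.2]
finger_gap: 4.5
finger_force: 0.0
side 0.59 4019
side 0.22 2130
top 0.83 915
[622.4 143.6  16.   88.4] 0.2922030460241488 tab [621.2 143.3 282. ]
lid_tab side 0.66 [226.6 174. ] z90: [899.3 -35.6  90. ] z0 [1031.1 -124.8    0. ]
lid_tab side 0.47 [268.3 263.3] z90: [478.  161.5  90. ] z0 [552.7  99.1   0. ]
lid_tab top 0.62 [220.4 197.8] z90: [639.5 175.2  90. ] z0 [652.2 188.    0. ]
  tri [615.3 151.4 281.2] 8.692706457518513
tray_handle side 0.8 [262.5 250.7] z90: [523.  140.1  90. ] z0 [603.8  74.8   0. ]
tray side 0.94 [263.1 265.9] z90: [480.3 176.6  90. ] z0 [555.3 116.2   0. ]
case_rim side 0.77 [262.2 248. ] z90: [531.4 133.8  90. ] z0 [613.3  67.5   0. ]
lid_hinge side 0.89 [235.9 231.3] z90: [634.3 137.   90. ] z0 [730.2  71.2   0. ]
lid_hinge top 0.82 [229.8 201.1] z90: [629.4 147.1  90. ] z0 [641.4 157.7   0. ]
  tri [626.9 144.5  98.6] 4.069417662396575
screw0 side 0.48 [269.3 264.1] z90: [474.1 161.8  90. ] z0 [548.3  99.3  -0. ]
screw0 side 0.45 [286. 251.] z90: [479.3  99.6  90. ] z0 [554.2  28.8   0. ]
grasp pt [513.063 112.083 310.366] shift of grasp pt to target (units): [ 0.098 -0.012  0.961]
[[ 0.957  0.287  0.027]
 [ 0.287 -0.958  0.009]
 [ 0.028 -0.001 -1.   ]]
```

View pics/c4.png

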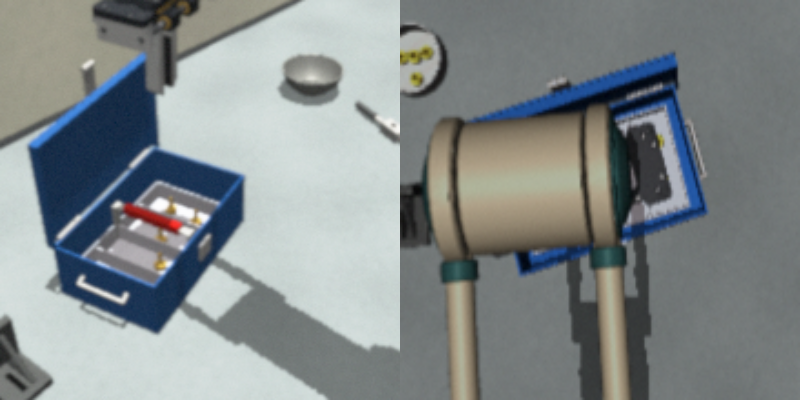

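The left crop shows the lid standing upright with its tab at (88,75), and the red handle from (125,210) to (180,228) in the tray. The right crop shows the arm hiding the case from the top camera, so I back off before measuring the handle in both views.

```bash
python3 -m jog '[[1,-0.15,0,0,0,0,0],[1,-0.3,0,0,0,0,0],[1,-0.45,0,0,0,0,0],[1,-0.6,0.1,0,0,0,0],[1,-0.75,0.2,0,0,0,0]]';python3 -m jog '[[1,0,0.15,0,0,0,0],[1,0,0.3,0,0,0,0],[1,0,0.45,0,0,0,0],[1,0,0.6,0,0,0,0],[1,0,0.75,0,0,0,0]]'; python3 fit.py 80 90 100; python3 m.py 5 lid_tab tray_handle tray case_rim;  python3 - <<'E'
import cv2
from h import *
a=cv2.imread("pics/side5.png")[130:350,180:400];b=cv2.imread("pics/top5.png")[160:320,150:330]
cv2.imwrite("pics/c5.png",cv2.hconcat([cv2.resize(a,(400,400)),cv2.resize(b,(400,400))]))
rs={}
for n in("side","top"):
    c=read_camera(n)
    for d in models.silhouettes(n,"tray_handle")[:1]: print(n,d["confidence"],np.array(d["position"])*[560,420],d["region"].sum())
    h=cv2.cvtColor(c["pixels"],cv2.COLOR_RGB2HSV); m=(((h[...,0]<8)|(h[...,0]>172))&(h[...,1]>130)&(h[...,2]>60)).astype(np.uint8)
    m[:190]=0;m[300:]=0;m[:,:190]=0;m[:,310:]=0
    ys,xs=np.nonzero(m);print(n,len(xs),xs.min(),xs.max(),ys.min(),ys.max()); q=np.stack([xs,ys],1)+.5
    mu=q.mean(0);w=np.linalg.svd(q-mu)[2][0]; t=(q-mu)@w
    rs[n]=[ray(c,(mu+w*k)/[560,420]) for k in (t.min(),(t.min()+t.max())/2,t.max())]
for i in range(3): print(tri(rs["side"][i],rs["top"][i]),[plane(r,75) for r in(rs["side"][i],rs["top"][i])])
print(tri(rs["side"][0],rs["top"][2]),tri(rs["side"][2],rs["top"][0]))
E
```

```text
time_s: 12.4
eef_pos: [348.2, 15.0, 383.2]
tcp_rot: [-180.0, -1.6, 16.9]
force: [0.8, -1.9, -0.3]
finger_gap: 93.9
finger_force: 0.0
time_s: 12.82
eef_pos: [403.9, -166.6, 383.6]
tcp_rot: [180.0, -1.7, 16.7]
force: [1.0, 0.4, 0.4]
finger_gap: 94.0
finger_force: 0.0
side 0.95 3983
top 0.6 1180
[621.3 146.4  16.5  88.5] 0.1296182266009852 tab [620.1 146.1 282. ]
lid_tab side 0.64 [230.8 172. ] z90: [899.7 -53.7  90. ] z0 [1031.5 -145.3    0. ]
lid_tab top 0.84 [218.6 194.4] z90: [649.8 180.7  90. ] z0 [663.3 193.9   0. ]
  tri [617.1 148.3 286. ] 9.494605711919249
tray_handle side 0.72 [262.4 251.2] z90: [521.7 141.6  90. ] z0 [602.4  76.5   0. ]
tray_handle top 0.68 [240.1 232.9] z90: [534.2 116.2  90. ] z0 [538.9 124.4   0. ]
  tri [538.8 121.8  66.8] 9.566833669303515
tray side 0.65 [265.3 269.3] z90: [467.6 180.8  90. ] z0 [540.9 120.9   0. ]
tray side 0.21 [183.3 347.3] z90: [419.4 444.1  90. ] z0 [486.1 419.9   0. ]
tray top 0.6 [238.2 236.1] z90: [524.8 121.6  90. ] z0 [528.7 130.3   0. ]
tray top 0.58 [239.2 233.1] z90: [533.6 118.8  90. ] z0 [538.2 127.3   0. ]
  tri [528.8 12
[... 249 characters left out ...]
.02041545,  71.4047569 ]), np.float64(1.1340332579976227)) [array([583.34456526, 136.94338974,  75.        ]), array([585.63007719, 133.22626146,  75.        ])]
(array([540.9977437 , 121.71008646,  71.06481965]), np.float64(0.421508481951081)) [array([537.29204835, 124.46246676,  75.        ]), array([540.92431867, 121.4886154 ,  75.        ])]
(array([496.3475138 , 109.90811786,  71.26795389]), np.float64(0.7386168066947345)) [array([492.94887275, 112.47332388,  75.        ]), array([496.54172291, 109.85049844,  75.        ])]
(array([520.4832095 , 136.11740995, 111.65980095]), np.float64(76.45057835208434)) (array([557.26449667, 109.36032342,  40.83724396]), np.float64(82.87384310368982))
```

View pics/c5.png

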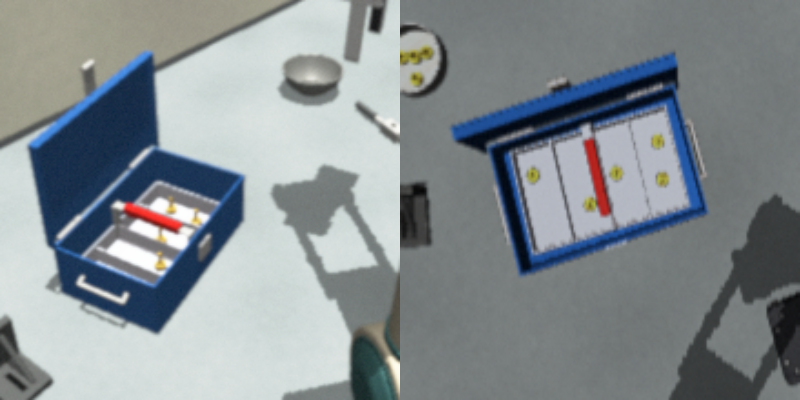

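Both lie clear: the red handle runs from (590,140) to (604,213) in the right crop, with its centre triangulated at (541,122,71) and yaw 15°. All five screws stand in the tray and the lid is at about 88.5°. Now I move above the handle.

```bash
python3 to.py 541 122 71; python3 -m jog '[[1,0.1,-0.14,0,0,0,0],[1,0.2,-0.28,0,0,-0.01,0.01],[1,0.2,-0.42,0,0,-0.018,0.019],[1,0.2,-0.56,0,0,-0.018,0.019],[1,0.2,-0.7,0,0,-0.018,0.019]]'; python3 to.py 541 122 71
```

```text
grasp pt [ 406.059 -163.948  305.145] shift of grasp pt to target (units): [ 0.819 -0.94   0.961]
[[ 0.957  0.288  0.027]
 [ 0.287 -0.958  0.009]
 [ 0.028 -0.001 -1.   ]]
time_s: 14.13
eef_pos: [401.4, 18.7, 384.4]
tcp_rot: [-179.9, 0.0, 15.0]
force: [1.2, 0.3, -0.0]
finger_gap: 93.6
finger_force: 0.0
grasp pt [401.287  18.786 306.424] shift of grasp pt to target (units): [ 0.647 -0.253  0.942]
[[ 0.966  0.258 -0.001]
 [ 0.258 -0.966  0.001]
 [-0.001 -0.002 -1.   ]]
```

```bash
python3 -m jog '[[1,0.13,-0.06,0,0,0,0],[1,0.26,-0.12,0,0,0,0],[1,0.39,-0.18,0,0,0,0],[1,0.52,-0.25,0,0,0,0],[1,0.647,-0.253,0,0,0,0]]'; python3 -m jog '[[1,0,0,0.12,0,0,0],[1,0,0,0.24,0,0,0],[1,0,0,0.36,0,0,0],[1,0,0,0.48,0,0,0],[1,0,0,0.6,0,0,0]]'; python3 to.py 541 122 71
```

```text
time_s: 14.55
eef_pos: [541.9, 123.4, 384.8]
tcp_rot: [-179.8, -0.0, 15.2]
force: [-0.3, -1.0, -0.1]
finger_gap: 93.7
finger_force: 0.0
time_s: 14.97
eef_pos: [541.4, 120.4, 233.2]
tcp_rot: [-179.9, -0.0, 15.0]
force: [0.4, -0.5, 0.3]
finger_gap: 94.0
finger_force: 0.0
grasp pt [541.38  120.441 155.25 ] shift of grasp pt to target (units): [ 0.    -0.006  0.337]
[[ 0.966  0.259 -0.   ]
 [ 0.259 -0.966  0.001]
 [ 0.    -0.001 -1.   ]]
```

```bash
python3 -m jog '[[1,0,-0.006,0.09,0,0,0],[1,0,-0.006,0.18,0,0,0],[1,0,-0.006,0.26,0,0,0],[1,0,-0.006,0.337,0,0,0],[0.3,0,-0.006,0.337,0,0,0]]'; python3 -m jog '[[0,0,0,0,0,0,0],[0,0,0,0,0,0,0],[0,0,0,0,0,0,0],[0,0,0,0,0,0,0],[0,0,0,0,0,0,0]]';python3 -m jog '[[0,0,0,0,0,0,0],[0,0,0,0,0,0,0],[0,0,0,0,0,0,0],[0,0,0,0,0,0,0],[0,0,0,0,0,0,0]]';python3 -m jog '[[0,0,0,0,0,0,0],[0,0,0,0,0,0,0],[0,0,0,0,0,0,0],[0,0,0,0,0,0,0],[0,0,0,0,0,0,0]]'
```

```text
time_s: 15.38
eef_pos: [538.7, 121.6, 146.7]
tcp_rot: [-179.9, 0.5, 15.0]
force: [-0.7, -0.2, 0.4]
finger_gap: 90.2
finger_force: 0.0
time_s: 15.8
eef_pos: [541.5, 121.9, 151.6]
tcp_rot: [-180.0, -0.1, 15.0]
force: [0.0, -0.2, -0.1]
finger_gap: 57.3
finger_force: 0.0
time_s: 16.22
eef_pos: [540.9, 121.9, 150.4]
tcp_rot: [-179.9, 0.0, 15.0]
force: [0.1, -0.5, 0.5]
finger_gap: 24.5
finger_force: 0.0
time_s: 16.63
eef_pos: [540.8, 122.2, 150.4]
tcp_rot: [-179.9, 0.0, 15.0]
force: [-0.7, 2.7, -0.6]
finger_gap: 14.1
finger_force: 30.0
```

```bash
python3 -m jog '[[0,0,0,-0.01,0,0,0],[0,0,0,-0.025,0,0,0],[0,0,0,-0.045,0,0,0],[0,0,0,-0.065,0,0,0],[0,0,0,-0.075,0,0,0]]'; python3 -m jog '[[0,0,0,-0.02,0,0,0],[0,0,0,-0.045,0,0,0],[0,0,0,-0.075,0,0,0],[0,0,0,-0.1,0,0,0],[0,0,0,-0.11,0,0,0]]'; python3 m.py 6 tray_handle tray; python3 - <<'E'
import cv2
from h import *
s=monitor.read_state();print(s["wrist_torque"],s["force"])
a=cv2.imread("pics/side6.png")[100:350,150:430];cv2.imwrite("pics/c6.png",cv2.resize(a,(672,600)))
E
```

```text
time_s: 17.05
eef_pos: [541.3, 121.7, 169.9]
tcp_rot: [-180.0, -0.0, 15.0]
force: [1.0, 0.2, -7.3]
finger_gap: 13.4
finger_force: 30.0
time_s: 17.47
eef_pos: [541.6, 121.9, 198.2]
tcp_rot: [-180.0, -0.1, 15.0]
force: [0.6, -0.5, -5.7]
finger_gap: 13.6
finger_force: 30.0
tray_handle side 0.78 [263.4 235.4] z90: [567.3  97.2  90. ] z0 [654.1  26.1   0. ]
tray_handle top 0.94 [237.3 229.5] z90: [544.4 124.3  90. ] z0 [549.8 133.2   0. ]
  tri [541.6 120.4 118. ] 3.2633212210798006
tray side 0.98 [266.8 255.4] z90: [502.  144.7  90. ] z0 [580.   79.9   0. ]
tray top 0.7 [240.  230.3] z90: [542.  116.4  90. ] z0 [547.2 124.6   0. ]
  tri [541.4 117.2  48.3] 8.298313740755592
[ 0.02821533  0.01111827 -0.02164932] [ 0.66361384  0.09091403 -5.33316114]
```

View pics/c6.png

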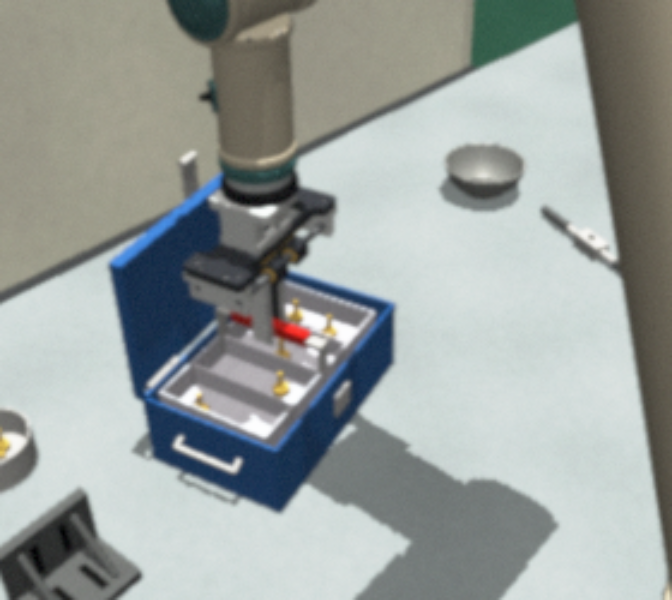

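The tray, at about (280,370) in this crop, hangs level from the handle at (270,330). All five screws stand in it and the lid is still upright. I lift the remaining 119 mm gently.

```bash
python3 -m jog '[[0,0,0,-0.03,0,0,0],[0,0,0,-0.08,0,0,0],[0,0,0,-0.13,0,0,0],[0,0,0,-0.18,0,0,0],[0,0,0,-0.23,0,0,0]]'; python3 -m jog '[[0,0,0,-0.05,0,0,0],[0,0,0,-0.1,0,0,0],[0,0,0,-0.15,0,0,0],[0,0,0,-0.2,0,0,0],[0,0,0,-0.23,0,0,0]]'; python3 -m jog '[[0,0,0,-0.01,0,0,0],[0,0,0,-0.015,0,0,0],[0,0,0,-0.015,0,0,0],[0,0,0,-0.015,0,0,0],[0,0,0,-0.015,0,0,0]]'; python3 -m jog '[[0,0,0,0,0,0,0],[0,0,0,0,0,0,0],[0,0,0,0,0,0,0],[0,0,0,0,0,0,0],[0,0,0,0,0,0,0]]'; python3 m.py 7 tray_handle tray; python3 fit.py 80 90;  python3 - <<'E'
import cv2
from h import *
s=monitor.read_state();print(s["wrist_torque"],s["force"])
a=cv2.imread("pics/side7.png")[100:350,150:430];b=cv2.imread("pics/top7.png")[150:330,150:330]
cv2.imwrite("pics/c7.png",cv2.hconcat([cv2.resize(a,(448,400)),cv2.resize(b,(350,400))]))
E
```

```text
time_s: 18.18
eef_pos: [540.9, 121.8, 255.0]
tcp_rot: [-179.9, 0.0, 15.0]
force: [-0.4, -0.2, -6.0]
finger_gap: 13.4
finger_force: 30.0
time_s: 18.6
eef_pos: [541.3, 121.8, 313.3]
tcp_rot: [-180.0, -0.1, 15.0]
force: [0.3, -0.7, -6.2]
finger_gap: 13.5
finger_force: 30.0
time_s: 19.02
eef_pos: [540.7, 121.7, 314.6]
tcp_rot: [-179.9, 0.1, 15.0]
force: [-0.3, -0.8, -4.8]
finger_gap: 13.9
finger_force: 30.0
time_s: 19.43
eef_pos: [541.0, 121.7, 315.4]
tcp_rot: [-179.9, 0.0, 15.0]
force: [-0.6, 0.2, -6.3]
finger_gap: 13.9
finger_force: 30.0
tray_handle side 0.92 [258.6 198.9] z90: [708.4 -10.   90. ] z0 [814.3 -95.7   0. ]
tray side 0.88 [258.7 218.7] z90: [632.6  56.3  90. ] z0 [728.3 -20.4   0. ]
tray top 0.65 [234.2 229.3] z90: [545.  133.6  90. ] z0 [550.4 143.2   0. ]
  tri [541.5 126.4 174. ] 4.67107470693023
side 0.79 1753
top 0.53 346
[619.7 145.4  17.1  88.8] 1.309088936194559 tab [619.8 145.4 282. ]
[ 0.0206818  -0.04083138  0.02238071] [ 0.4351158  -0.15245755 -5.79401815]
```

View pics/c7.png

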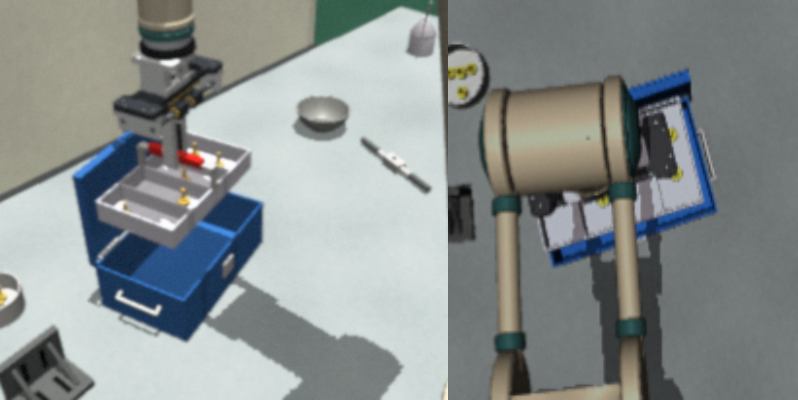

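The tray hangs level at (175,190) over the open case at (185,270), with its screws in it and the lid upright. The readings are steady, so I hand in the job.

```bash
python3 -c "
from station import ticket
print(ticket.finish_job())"
```

```text
the job is handed in; nothing more can be done
None
```

I handed the job in with the lid upright at about 89° and let go, and the arm holding the tray level by its red handle, its bottom about 78 mm above the rim. The screws were in it as far as the last pictures show; the hand-in gave no verdict.

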